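# Riddle the stalk stubs out of dried fruits and tip the fruits into the bin

## Robot

A 6-joint arm with a two-finger parallel gripper is mounted at the origin on the work surface. World frame = base frame: x ahead of the robot, y to its left, z up, the work surface at z = 0. Lengths are in m, angles in rad, forces in N, time in s.
With the tool pointing down it reaches from about 0.35 to 0.85 m from the base axis. Payload 8.1 kg.
Tool frame: the origin (TCP) lies at the very end of the fingers, on their centre line; the grasp point (between the pads) lies 19 mm behind it (manip.pinch_z is the z of the grasp point in the tool frame, in m); z points along the fingers, y is the direction in which the jaws open and shut (so a half turn about z gives the same grasp; the last joint's range is limited). The gripper opens to 85 mm and grips with 20 to 120 N. Pads are 22 mm wide; open, the fingers measure 114 mm over their backs; the gripper's body (76 mm by 85 mm) begins 54 mm behind the grasp point. The pads swing forward as they close: fully open they stand 13 mm farther back than shut.
Start: joints at [-0.085, 0.13, 1.488, -0, 1.523, -0.085], TCP at [0.6, 0, 0.231] pointing down, gripper open.
Joint ranges: [-2.96, 2.96], [-0.89, 2.26], [0.02, 2.5], [-1.34, 4.48], [0, 2.73], [-2.66, 2.66]. Speed limits (rad/s): [2.39, 2.39, 2.79, 3.14, 3.14, 3.14].

## Interface

Orientations are given as a 3x3 rotation matrix whose columns are the frame's x, y, z axes.
In Python, from bench import monitor, imaging, manip gives the robot as it stands.
- The arm moves only by the tool send_rows, never from a script. Its arguments are lists of equal length, an entry for each row: "linear": the shift along the world's x, y, z in cm, a list of three; "twist": the turn, a rotation vector about the world's x, y, z in rad, a list of three; "jaw": the closure in counts, from 0 (fully open) to 255 (shut). A call has 1 to 8 rows; each row is the pose to reach, as a shift and turn from the pose measured when the call began; what a row does not reach only later rows make up. A row lasts 1/8 s, in which the tool goes at most 62.5 mm and 10.7 degrees, less where a joint would pass 70% of its speed; a pose out of reach is approached as far as the arm can. A call with a gripper value outside its range is refused whole. The fingers move at their own pace and stop on an object; "force" is the grip in N (left out, the last holds). Time passes only in rows, so rows that repeat a pose let the fingers close. It gives the time, the measured TCP pose, the force and the opening at its end, in the units of the state.
- monitor.read_state(): the state, without advancing time (a new reading comes with each control period).
- imaging.capture(name): name is "scene" or "side" or "wrist"; returns a dict with "frame" (400x640x3 uint8, blue, green, red), "vfov" (degrees; the focal length in pixels is half the picture's height over the tangent of half this angle, whatever the lens; pixels are square), "cx", "cy" (the principal point, pixels), "R" (3x3) and "t" (3): a world point X has camera coordinates R X + t. Camera axes: x right, y down, z forward; pixel columns grow to the right and rows downward; lengths in m; the calibration is good to about 2 mm. A picture is of the moment at which its call begins. There is no depth.
- manip.hand_in(): hands the job in, once; it reports no verdict.
The state is a dict: "time_s": time; "qpos": joint angles; "qd": joint speeds; "joint_efforts": joint torques, N m; "ee_pos": TCP position; "eef_rot": TCP orientation; "wrist_force": force on the tool from outside, world axes, zero at the start; "wrist_torque": the same for the moment, N m; "finger_gap": finger opening in m.
Only numpy, scipy, OpenCV 4.12 (cv2) and the standard library are available. Lean on these libraries where they do the work, as an engineer would, in place of code of your own. Each camera call takes 0.05 s, during which the arm holds its last target.

## Task

Take the slotted steel sieve off its catch pan and shake or rock it over the pan until all four little stalk stubs have dropped through the slots into the pan, with the three round dried fruits still in the sieve. Then carry the sieve to the empty deep bin and tip all three fruits into it over the sieve's sloping front lip. Finally put the empty sieve back, level, on the two bars inside the pan and let go; leave the mortar, the jar and the cup where they stand.

Things in the scene. Friction and masses are not known exactly. Their poses are not given: they have to be found in the camera images.
- sieve: Slotted steel sieve basket, loose, about 0.35 kg, 198 x 122 mm, 110 mm high with its handle. Origin: on the underside, midway across; x along its length (front, with the lip, to -x; back to +x), y across, z up. Side walls (y = +-60 mm, from x = -115 to +83 mm) and back wall (x = +81 mm) are 50 mm high; no front wall.
- sieve_grip (a point): Centre of the handle's black cross bar, at (-10, 0, 95) mm in the sieve's frame: along y, 116 mm long, 16 mm thick (x), 30 mm high (z = 80 to 110 mm), rigidly fixed to the side walls by two straps. Grip it from above, fingers closing along the sieve's x. The fruits' tops are about 62 mm above the sieve's underside, 18 mm below the bar.
- sieve_lip (a point): Middle of the front lip's upper edge, at (-115, 0, 22) mm in the sieve's frame. From x = -80 mm the floor bends up at about 27 degrees to this edge. The fruits roll out over it when the sieve is tipped front end down by well over 30 degrees (45 to 50 is ample).
- pan: Shallow open stainless catch pan, fixed, 270 (x) x 200 (y) x 50 mm high, walls 4 mm. Origin: centre of its underside, on the bench. Two thin ridge-topped bars cross it along y at x = -65 and +65 mm, tops 40 mm up; the sieve rests on them inside the pan's rim, lengthwise, its origin 4 to 20 mm towards the pan's +x at the start.
- bin: Deep open blue plastic bin, empty, fixed, 220 x 220 mm, 100 mm high, walls 5 mm. Origin: centre of its underside, on the bench.
- fruit0: Round brown dried fruit, a hard ball of 60 mm diameter, about 30 g; origin at its centre. Starts in the sieve; rolls easily.
- fruit1: As fruit0.
- fruit2: As fruit0.
- stub0: Small wooden stalk stub, eight-sided prism 17 mm across flats, 16 mm long, 10 g; origin at its centre, x along its length. Starts on the sieve's floor beside a slot, lying along the sieve's x; it stays put while the sieve is level and rolls when the sieve is tilted sideways by more than about 23 degrees, or shaken as hard.
- stub1: As stub0.
- stub2: As stub0.
- stub3: As stub0.
- mortar: Bystander: brass mortar with its pestle, 112 mm wide, 188 mm high, loose; origin at the centre of its underside.
- jar: Bystander: lidded jar, 72 mm wide, 110 mm high, loose; origin at the centre of its underside.
- cup: Bystander: steel cup, 76 mm wide, 85 mm high, loose; origin at the centre of its underside.
- sieve_floor (a point): Top of the sieve's floor, 4 mm above its origin. The flat floor (4 mm thick) runs from x = -80 to +80 mm and has two slots along x, each 24 mm wide, centred at y = -26 and +26 mm, from x = -76 to +76 mm: stubs drop through, fruits do not.
Mind the look-alikes: they are no part of the job. Leave any orange look-alike of the fruit1 alone.

How it is judged:
By the outcome, as a careful person would: the job done as asked, in the order asked, and still so for the second after the job is handed in, with the robot touching nothing.
It also fails if it takes over 64 s, if anything falls off the work surface, if the arm or the gripper's body presses on something with over 40 N, if the wrist force passes 120 N, or if a joint passes its speed limit or range.

## Working session

There is one attempt and no reset: what is moved stays moved. The work goes in short steps, Python scripts to look and compute and a tool call to move; the robot and the scene stay as the last step left them, time stands still between calls to the robot, and variables do not carry over. Pictures are saved under pics/ and viewed, and the job is handed in when it is done.

Besides the shell and the picture viewer there is one more tool, called after "Request:" as a command line: name --argument value ..., lists and objects as JSON in quotes. send_rows: Moves the arm, as the interface text tells. Its arguments: {"type":"object","properties":{"linear":{"type":"array","items":{"type":"array","items":{"type":"number"}}},"twist":{"type":"array","items":{"type":"array","items":{"type":"number"}}},"jaw":{"type":"array","items":{"type":"number"}},"force":{"type":"number"}},"required":["linear","twist","jaw"]}

```bash
ls; mkdir -p pics; python3 - <<'E'
from bench import monitor, imaging, manip
import cv2
print(manip.pinch_z)
s=monitor.read_state()
print({k:(v if not hasattr(v,'tolist') else v.tolist()) for k,v in s.items()})
for n in ["scene","side","wrist"]:
    c=imaging.capture(n); cv2.imwrite(f"pics/a_{n}.png",c["frame"]); print(n,c["vfov"],c["cx"],c["cy"],c["R"],c["t"])
E
```

```text
pics
-0.0187
{'time_s': 0.0, 'qpos': [-0.08542125108351538, 0.13115101773511575, 1.4892977415970454, -3.082997079283149e-05, 1.522966109960796, -0.08539065916461665], 'qd': [0.001579111219886557, -0.0022768721745266268, 0.001552389301044995, -0.0005065738810467338, 0.0009716701652514805, 0.001594459941370642], 'joint_efforts': [-0.0019070034613832831, -56.94041848182678, -50.05579948425293, -0.00021939164980722126, 0.014441574749071151, 7.241495723064872e-05], 'ee_pos': [0.5994546412152415, 4.501552775350569e-05, 0.2302403349800089], 'eef_rot': [[2.920321277307977e-05, 0.9999983466504564, -0.0018181978786306714], [0.9999999917946366, -2.8976378076039383e-05, 0.00012478419876945068], [0.00012473130766840176, -0.001818201507811202, -0.99999833929131]], 'wrist_force': [-0.4605237449727363, -0.2756817722774533, 0.472725848942223], 'wrist_torque': [-0.00011817941005444879, -0.03146064033810955, -0.015732357730571963], 'finger_gap': 0.08524644040449762}
scene 49.95169072087283 318.196380386106 201.4393520086103 [[ 0.06641325  0.99764896  0.01690673]
 [ 0.75851266 -0.0394709  -0.65046183]
 [-0.64826525  0.05602326 -0.75935075]] [-0.02593393 -0.36880413  1.75850904]
side 57.872986417581615 316.4492888991231 197.77891047579425 [[ 0.98770439 -0.15501956  0.02022324]
 [-0.06187157 -0.50641464 -0.86006751]
 [ 0.14356864  0.84824121 -0.50977927]] [-0.56518357  0.11288476  1.35352583]
wrist 67.0425731178988 323.2474827825136 195.9641838115737 [[ 9.99996185e-01  7.67457799e-04 -2.65334703e-03]
 [ 1.51908355e-03 -9.55106954e-01  2.96257317e-01]
 [-2.30686521e-03 -2.96260218e-01 -9.55104477e-01]] [-0.59953774 -0.03940189  0.37873825]
```

View pics/a_scene.png

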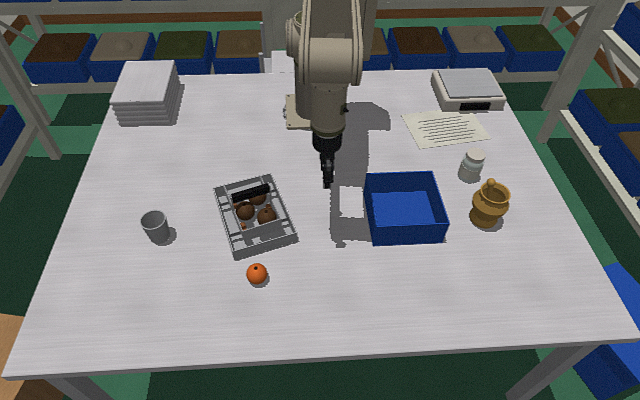

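View pics/a_side.png

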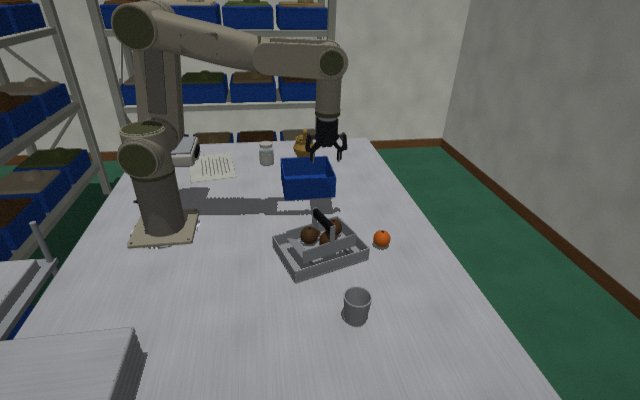

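View pics/a_wrist.png

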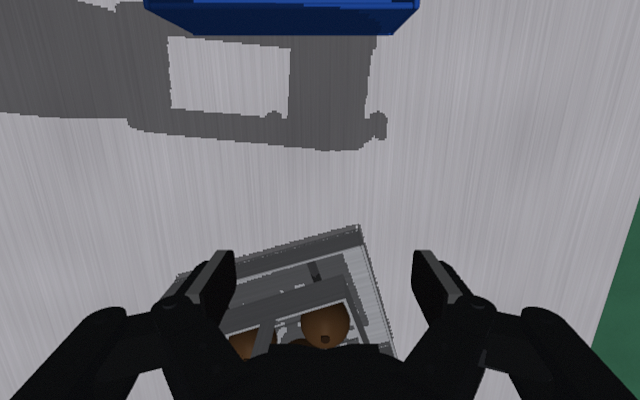

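```bash
python3 - <<'E'
import cv2
a=cv2.imread('pics/a_scene.png')[165:265,190:330]; cv2.imwrite('pics/a_c1.png',cv2.resize(a,None,fx=5.6,fy=5.6,interpolation=cv2.INTER_CUBIC))
a=cv2.imread('pics/a_side.png')[195:290,260:400]; cv2.imwrite('pics/a_c2.png',cv2.resize(a,None,fx=5.6,fy=5.6,interpolation=cv2.INTER_CUBIC))
E
```

```text
(no output)
```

View pics/a_c1.png

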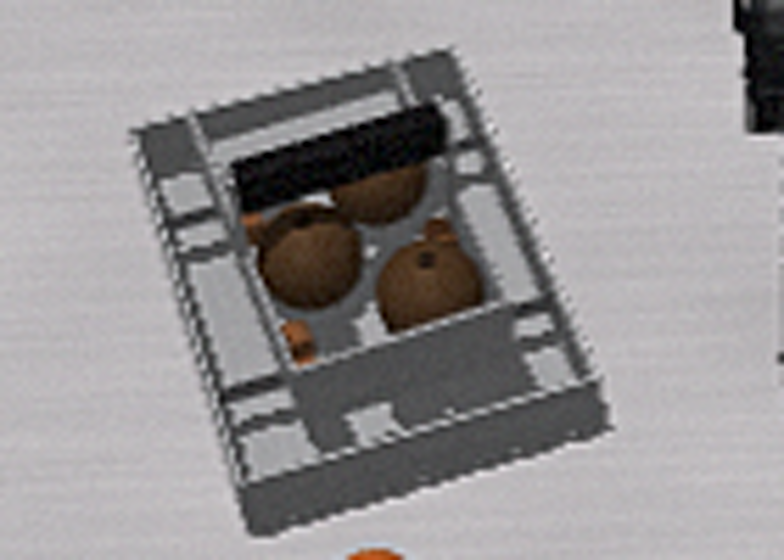

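View pics/a_c2.png

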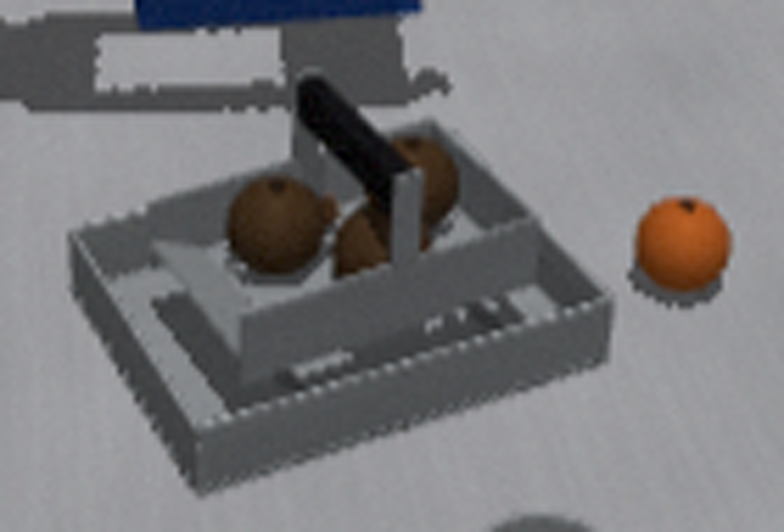

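```bash
cat > h.py <<'E'
from bench import monitor, imaging, manip
import cv2, numpy as np
def cap(n,save=None):
    c=imaging.capture(n)
    if save: cv2.imwrite(f"pics/{save}.png",c["frame"])
    c["f"]=200/np.tan(np.radians(c["vfov"])/2); c["R"]=np.array(c["R"]); c["t"]=np.array(c["t"]); return c
def ray(c,p):
    d=np.array([(p[0]-c["cx"])/c["f"],(p[1]-c["cy"])/c["f"],1.])
    return -c["R"].T@c["t"], c["R"].T@d
def plane(c,p,z):
    o,d=ray(c,p); return o+d*(z-o[2])/d[2]
def tri(c1,p1,c2,p2):
    o1,d1=ray(c1,p1);o2,d2=ray(c2,p2)
    d1=d1/np.linalg.norm(d1);d2=d2/np.linalg.norm(d2)
    s=np.linalg.lstsq(np.stack([d1,-d2],1),o2-o1,rcond=None)[0]
    a=o1+d1*s[0];b=o2+d2*s[1]; return (a+b)/2,np.linalg.norm(a-b)
def proj(c,X):
    q=c["R"]@np.array(X)+c["t"]; return q[0]/q[2]*c["f"]+c["cx"],q[1]/q[2]*c["f"]+c["cy"]
def comps(m,amin=20):
    n,l,s,ce=cv2.connectedComponentsWithStats(m.astype(np.uint8))
    return [(s[i].tolist(),ce[i].round(1).tolist(),l==i) for i in range(1,n) if s[i][4]>=amin]
E
python3 - <<'E'
from h import *
np.set_printoptions(precision=4,suppress=True)
C={n:cap(n) for n in ["scene","side"]}
roi={"scene":(165,265,190,300),"side":(195,290,260,370)}
for n,c in C.items():
    f=c["frame"].astype(int); m=f.max(2)<32
    y0,y1,x0,x1=roi[n]; k=np.zeros(m.shape,bool);k[y0:y1,x0:x1]=m[y0:y1,x0:x1]
    for s,ce,l in comps(k,30):
        pts=np.argwhere(l)[:,::-1].astype(np.float32)
        print(n,s,ce,cv2.boxPoints(cv2.minAreaRect(pts)).round(1).tolist())
    b=(f[...,0]>f[...,2]*1.6)&(f[...,0]>50)
    for s,ce,l in comps(b,1500): 
        if n=="scene" or 250<ce[0]<360: print('blue',n,s,ce)
    # brown and orange
    hsv=cv2.cvtColor(c["frame"],cv2.COLOR_BGR2HSV)
    k=np.zeros(m.shape,bool);k[y0:y1,x0:x1]=((hsv[...,0]<18)&(hsv[...,1]>110)&(hsv[...,2]>110))[y0:y1,x0:x1]
    for s,ce,l in comps(k,4): print('bright orange',n,s,ce)
c=C["scene"]
for p in [(214.1,188.2),(270.7,173.6),(297.1,232.5),(233.4,250.7)]: print(plane(c,p,0.05))
a=c["frame"][160:255,355:455]; cv2.imwrite('pics/a_c3.png',cv2.resize(a,None,fx=6,fy=6,interpolation=cv2.INTER_CUBIC))
E
```

```text
scene [232, 184, 37, 19, 342] [250.0, 192.9] [[230.60000610351562, 194.0], [267.0, 182.89999389648438], [269.70001220703125, 191.6999969482422], [233.3000030517578, 202.8000030517578]]
blue scene [362, 26, 204, 47, 4087] [465.4, 57.1]
blue scene [164, 31, 96, 44, 1560] [215.7, 62.2]
blue scene [21, 32, 141, 52, 2612] [83.5, 65.7]
blue scene [568, 89, 72, 108, 2884] [608.4, 140.8]
blue scene [363, 171, 87, 75, 5470] [404.2, 208.2]
blue scene [573, 340, 67, 60, 2769] [610.5, 368.7]
bright orange scene [241, 223, 4, 3, 10] [242.5, 224.0]
bright orange scene [252, 263, 10, 2, 15] [256.7, 263.7]
side [313, 209, 20, 25, 191] [322.1, 220.0] [[308.0, 215.0], [315.5, 207.5], [335.0, 227.0], [327.5, 234.5]]
blue side [281, 156, 55, 44, 2137] [307.3, 178.0]
[ 0.4539 -0.347   0.05  ]
[ 0.3963 -0.1625  0.05  ]
[ 0.6484 -0.0818  0.05  ]
[ 0.704 -0.269  0.05 ]
```

View pics/a_c3.png

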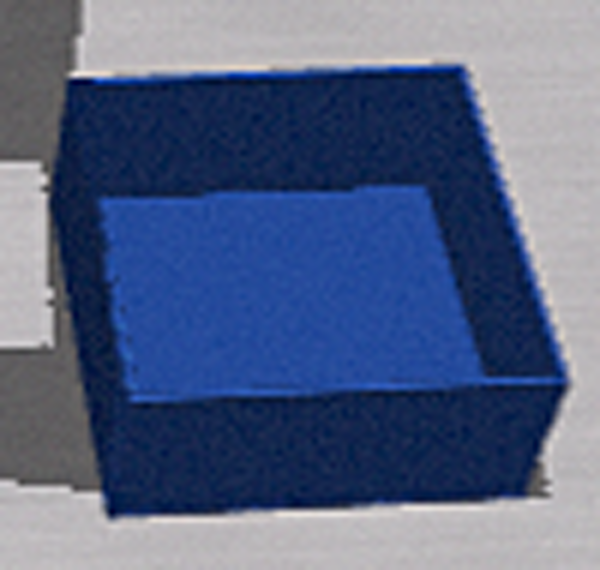

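```bash
python3 - <<'E'
from h import *
np.set_printoptions(precision=4,suppress=True)
c=cap("scene"); s=cap("side")
print(-c["R"].T@c["t"])
for p in [(366.3,173.3),(432.3,171),(449.5,223.3),(376.7,226.7)]: print('rim',plane(c,p,0.1))
for p in [(373,246),(443.5,242.5),(363.7,193.3)]: print('bot',plane(c,p,0.0))
print('bar',tri(c,(250,192.9),s,(322.5,220.5)), plane(c,(250,192.9),.14))
for p in [(231.5,194.2),(268,183.2)]: print('bar top far', plane(c,p,.15))
for p in [(233.3,202.8),(269.7,191.7)]: print('bar bot near', plane(c,p,.12))
a=s["frame"][140:210,270:350]; cv2.imwrite('pics/a_c4.png',cv2.resize(a,None,fx=7,fy=7,interpolation=cv2.INTER_CUBIC))
E
```

```text
[ 1.4214 -0.0872  1.0959]
rim [0.4594 0.1502 0.1   ]
rim [0.4598 0.368  0.1   ]
rim [0.676 0.367 0.1  ]
rim [0.6769 0.1503 0.1   ]
bot [0.6759 0.151  0.    ]
bot [0.6748 0.3736 0.    ]
bot [0.4574 0.1518 0.    ]
bar (array([ 0.5554, -0.2178,  0.1333]), np.float64(0.0001669490902706447)) [ 0.5615 -0.2169  0.14  ]
bar top far [ 0.5729 -0.2693  0.15  ]
bar top far [ 0.5342 -0.1632  0.15  ]
bar bot near [ 0.5805 -0.2676  0.12  ]
bar bot near [ 0.5417 -0.1601  0.12  ]
```

View pics/a_c4.png

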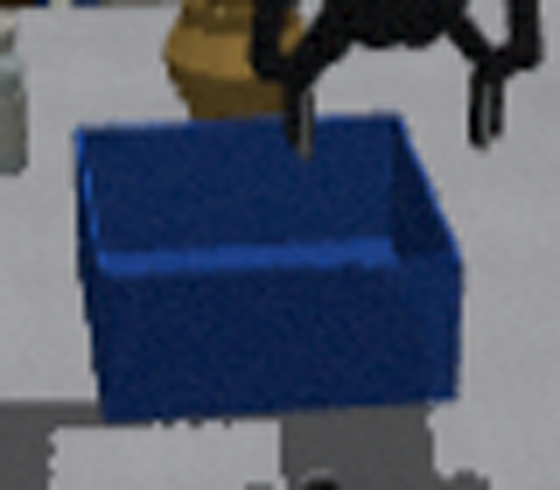

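Request:
send_rows --linear '[[-0.7,-3.6,0],[-1.4,-7.2,0],[-2.1,-10.8,0],[-2.8,-14.4,0],[-3.5,-18,-0.3],[-4.25,-21.5,-1],[-4.25,-21.5,-1],[-4.25,-21.5,-1]]' --twist '[[0,0,0.055],[0,0,0.11],[0,0,0.165],[0,0,0.22],[0,0,0.275],[0,0,0.33],[0,0,0.33],[0,0,0.33]]' --jaw '[0,0,0,0,0,0,0,0]' --force 100

```text
time_s: 1.35
ee_pos: [0.5574, -0.2147, 0.2211]
eef_rot: [[-0.323, 0.946, -0.0], [0.946, 0.323, 0.0], [0.0, -0.0, -1.0]]
wrist_force: [0.2, -0.8, -0.1]
finger_gap: 0.0852
```

```bash
python3 - <<'E'
from h import *
C=[cap(n) for n in ("scene","side","wrist")]
a=cv2.resize(C[0]["frame"][110:260,180:330],(500,500));b=cv2.resize(C[1]["frame"][150:300,240:390],(500,500))
cv2.imwrite('pics/b1.png',np.hstack([a,b])[:, :1000][:, ::1]);cv2.imwrite('pics/b1.png',cv2.resize(np.hstack([a,b]),(800,400)))
cv2.imwrite('pics/b2.png',C[2]["frame"])
E
```

```text
(no output)
```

View pics/b1.png

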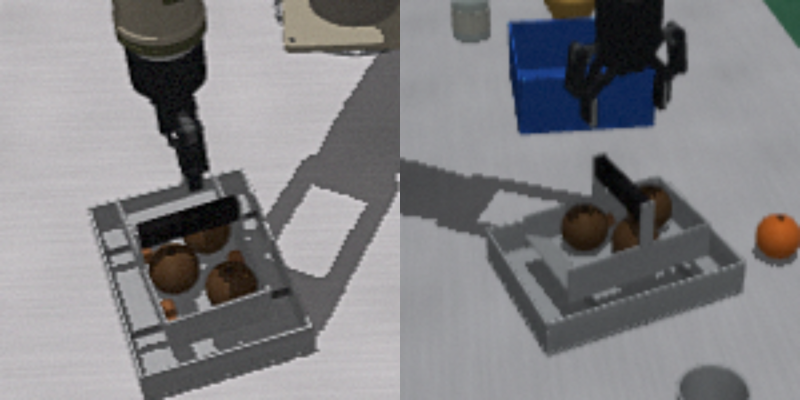

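View pics/b2.png

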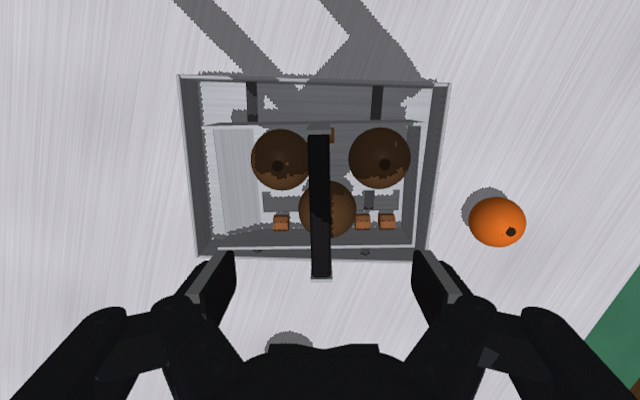

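```bash
python3 - <<'E'
from h import *
np.set_printoptions(precision=4,suppress=True)
c=cap("wrist")
m=c["frame"].max(2)<28; k=np.zeros(m.shape,bool);k[128:290,295:345]=m[128:290,295:345]
for r in (150,180,210,240,265):
    xs=np.where(k[r])[0]; print(r,xs.min(),xs.max(),plane(c,(xs.min(),r),.15),plane(c,(xs.max()+1,r),.15))
ys=np.where(k[:,318])[0]; print(ys.min(),ys.max()); A=plane(c,(318,ys.min()),.15);B=plane(c,(321,278),.15);print(A,B,(A+B)/2,np.linalg.norm(A-B))
E
```

```text
150 308 328 [ 0.534 -0.177  0.15 ] [ 0.548  -0.1722  0.15  ]
180 309 328 [ 0.5415 -0.1975  0.15  ] [ 0.5552 -0.1928  0.15  ]
210 310 329 [ 0.5494 -0.2192  0.15  ] [ 0.5636 -0.2144  0.15  ]
240 311 329 [ 0.5579 -0.2424  0.15  ] [ 0.5718 -0.2376  0.15  ]
265 312 329 [ 0.5655 -0.2628  0.15  ] [ 0.579  -0.2581  0.15  ]
135 276
[ 0.5373 -0.1649  0.15  ] [ 0.5761 -0.2716  0.15  ] [ 0.5567 -0.2183  0.15  ] 0.11356553938223128
```

Request:
send_rows --linear '[[0,-0.1,-2.5],[0,-0.2,-5],[0,-0.3,-7.5],[0,-0.3,-10.1],[0,-0.3,-10.1],[0,-0.3,-10.1],[0,-0.3,-10.1],[0,-0.3,-10.1]]' --twist '[[0,0,0.01],[0,0,0.02],[0,0,0.02],[0,0,0.02],[0,0,0.02],[0,0,0.02],[0,0,0.02],[0,0,0.02]]' --jaw '[0,0,0,0,100,200,255,255]' --force 100

```text
time_s: 2.55
ee_pos: [0.5583, -0.2175, 0.1217]
eef_rot: [[-0.344, 0.939, 0.001], [0.939, 0.344, -0.001], [-0.002, 0.001, -1.0]]
wrist_force: [1.1, 0.7, 1.8]
finger_gap: 0.0143
```

Request:
send_rows --linear '[[0,0,0],[0,0,0],[0,0,0],[0,0,0]]' --twist '[[0,0,0],[0,0,0],[0,0,0],[0,0,0]]' --jaw '[255,255,255,255]'

```text
time_s: 3.05
ee_pos: [0.5584, -0.2175, 0.1218]
eef_rot: [[-0.344, 0.939, 0.002], [0.939, 0.344, -0.001], [-0.002, 0.001, -1.0]]
wrist_force: [0.5, -0.7, 0.1]
finger_gap: 0.0145
```

```bash
cat > look.py <<'E'
from h import *
import sys
t=sys.argv[1]
C=[cap(n) for n in ("scene","side","wrist")]
a=cv2.resize(C[0]["frame"][110:270,180:340],(400,400));b=cv2.resize(C[1]["frame"][140:300,240:400],(400,400))
cv2.imwrite(f'pics/{t}1.png',np.hstack([a,b]));cv2.imwrite(f'pics/{t}2.png',C[2]["frame"])
s=monitor.read_state(); print(s["time_s"],s["finger_gap"],s["wrist_force"],np.round(s["qpos"],3))
E
python3 look.py c
```

```text
3.2 0.014240053333067543 [0.66147686 0.71752126 0.93082869] [-0.457  0.202  1.612 -0.     1.325 -0.808]
```

View pics/c1.png

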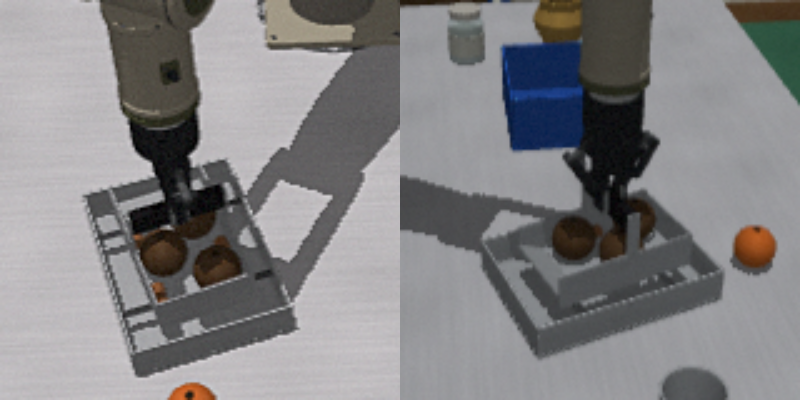

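View pics/c2.png

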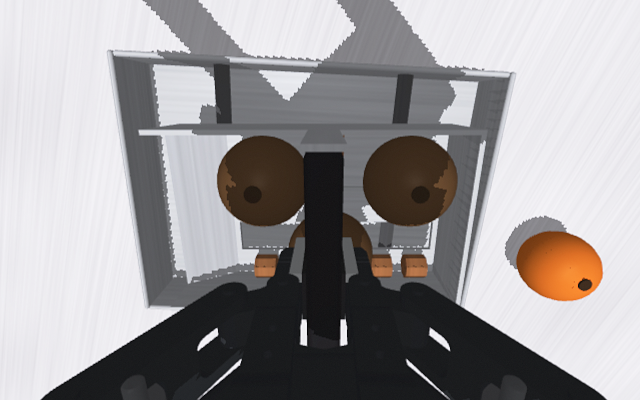

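Request:
send_rows --linear '[[0,0,0.8],[0,0,1.8],[0,0,3],[0,0,4.2],[0,0,5],[0,0,5],[0,0,5],[0,0,5]]' --twist '[[0,0,0],[0,0,0],[0,0,0],[0,0,0],[0,0,0],[0,0,0],[0,0,0],[0,0,0]]' --jaw '[255,255,255,255,255,255,255,255]'

```text
time_s: 4.2
ee_pos: [0.558, -0.2173, 0.1711]
eef_rot: [[-0.344, 0.939, 0.001], [0.939, 0.344, -0.001], [-0.001, 0.0, -1.0]]
wrist_force: [-0.0, -0.3, -6.0]
finger_gap: 0.0144
```

```bash
python3 look.py d; python3 - <<'E'
import numpy as np
from scipy.spatial.transform import Rotation as R
a=np.array([.94,.342,0]);r=np.array([0,0,8.])
for d in (-8,-16,-24,-31,8,16,24,31):
    w=a*np.radians(d); print(d,np.round(w,3),np.round(R.from_rotvec(w).apply(r)-r,2))
E
```

```text
4.35 0.014512840160717943 [ 0.36474611  0.05667298 -5.41933908] [-0.457  0.161  1.565 -0.     1.415 -0.808]
-8 [-0.131 -0.048 -0.   ] [-0.38  1.05 -0.08]
-16 [-0.262 -0.096 -0.   ] [-0.75  2.07 -0.31]
-24 [-0.394 -0.143 -0.   ] [-1.11  3.06 -0.69]
-31 [-0.509 -0.185 -0.   ] [-1.41  3.87 -1.14]
8 [0.131 0.048 0.   ] [ 0.38 -1.05 -0.08]
16 [0.262 0.096 0.   ] [ 0.75 -2.07 -0.31]
24 [0.394 0.143 0.   ] [ 1.11 -3.06 -0.69]
31 [0.509 0.185 0.   ] [ 1.41 -3.87 -1.14]
```

View pics/d1.png

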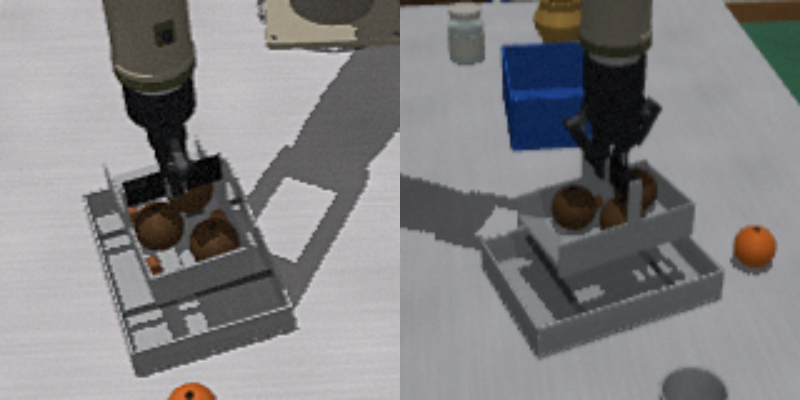

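View pics/d2.png

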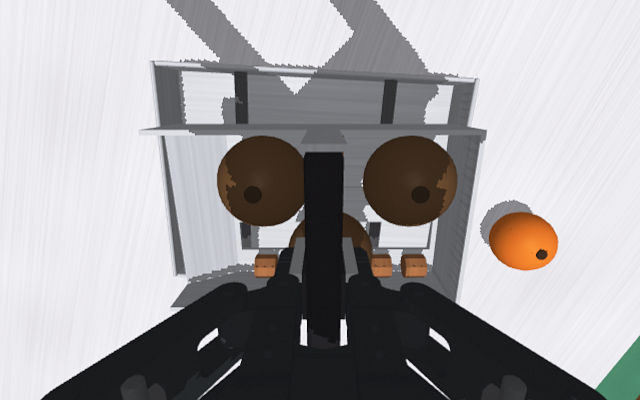

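Request:
send_rows --linear '[[-0.38,1.05,-0.08],[-0.75,2.07,-0.31],[-1.11,3.06,-0.69],[-1.41,3.87,-1.14],[-1.41,3.87,-1.14],[-1.41,3.87,-1.14],[-1.41,3.87,-1.14],[-1.41,3.87,-1.14]]' --twist '[[-0.131,-0.048,0],[-0.262,-0.096,0],[-0.394,-0.143,0],[-0.509,-0.185,0],[-0.509,-0.185,0],[-0.509,-0.185,0],[-0.509,-0.185,0],[-0.509,-0.185,0]]' --jaw '[255,255,255,255,255,255,255,255]'

```text
time_s: 5.35
ee_pos: [0.5445, -0.1798, 0.1607]
eef_rot: [[-0.293, 0.94, 0.177], [0.805, 0.342, -0.485], [-0.516, 0.0, -0.856]]
wrist_force: [-0.1, -0.2, -5.1]
finger_gap: 0.0145
```

```bash
python3 look.py e
```

```text
5.5 0.014691634118991152 [ 0.4184007   0.13000832 -4.79181113] [-0.112 -0.102  1.954 -0.547  1.095 -0.254]
```

View pics/e1.png

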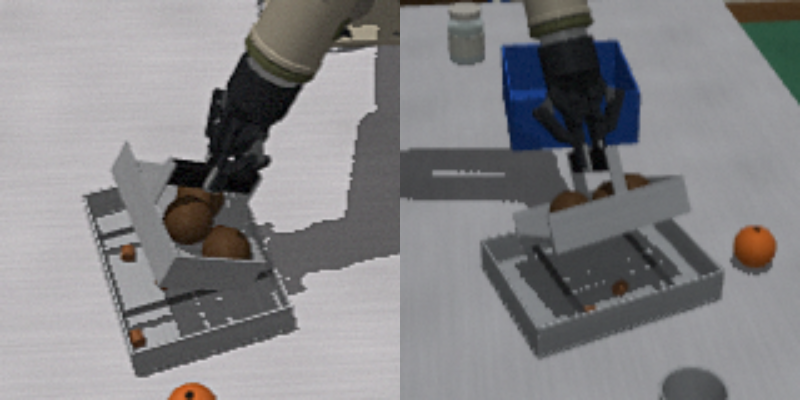

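View pics/e2.png

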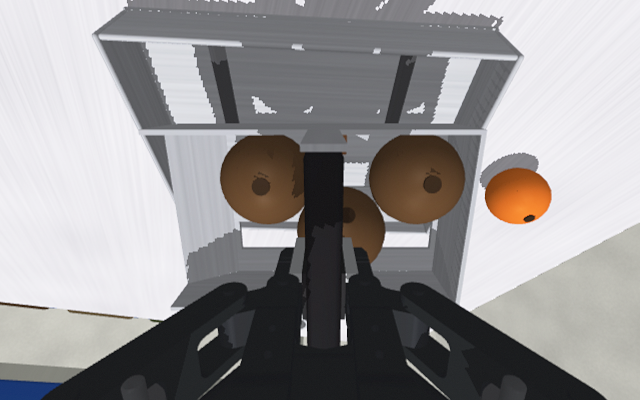

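```bash
python3 - <<'E'
import numpy as np
p=lambda d:8*np.array([np.sin(np.radians(d))*.342,-np.sin(np.radians(d))*.94,np.cos(np.radians(d))-1])
a=np.array([.94,.342,0])
L=[];T=[]
for d in (-22,-13,-4,5,14,23,31,31): L.append(np.round(p(d)-p(-31),2).tolist());T.append(np.round(a*np.radians(d+31),3).tolist())
print(L);print(T)
E
```

```text
[[0.38, -1.06, 0.56], [0.79, -2.18, 0.94], [1.22, -3.35, 1.12], [1.65, -4.53, 1.11], [2.07, -5.69, 0.91], [2.48, -6.81, 0.51], [2.82, -7.75, 0.0], [2.82, -7.75, 0.0]]
[[0.148, 0.054, 0.0], [0.295, 0.107, 0.0], [0.443, 0.161, 0.0], [0.591, 0.215, 0.0], [0.738, 0.269, 0.0], [0.886, 0.322, 0.0], [1.017, 0.37, 0.0], [1.017, 0.37, 0.0]]
```

Request:
send_rows --linear '[[0.38,-1.06,0.56],[0.79,-2.18,0.94],[1.22,-3.35,1.12],[1.65,-4.53,1.11],[2.07,-5.69,0.91],[2.48,-6.81,0.51],[2.82,-7.75,0.0],[2.82,-7.75,0.0]]' --twist '[[0.148,0.054,0.0],[0.295,0.107,0.0],[0.443,0.161,0.0],[0.591,0.215,0.0],[0.738,0.269,0.0],[0.886,0.322,0.0],[1.017,0.37,0.0],[1.017,0.37,0.0]]' --jaw '[255,255,255,255,255,255,255,255]'

```text
time_s: 6.5
ee_pos: [0.5703, -0.2589, 0.1528]
eef_rot: [[-0.287, 0.941, -0.181], [0.804, 0.339, 0.488], [0.52, -0.006, -0.854]]
wrist_force: [-0.1, 0.9, -7.1]
finger_gap: 0.0144
```

Request:
send_rows --linear '[[0,0,0],[0,0,0],[0,0,0],[0,0,0]]' --twist '[[0,0,0],[0,0,0],[0,0,0],[0,0,0]]' --jaw '[255,255,255,255]'

```text
time_s: 7.0
ee_pos: [0.5708, -0.2586, 0.1546]
eef_rot: [[-0.289, 0.94, -0.18], [0.805, 0.34, 0.486], [0.518, -0.004, -0.855]]
wrist_force: [0.7, -0.8, -5.4]
finger_gap: 0.0144
```

```bash
python3 look.py f
```

```text
7.15 0.01443421218083977 [ 0.68278597  0.76755523 -4.50976064] [-0.668  0.677  1.038  0.289  1.892 -0.986]
```

View pics/f1.png

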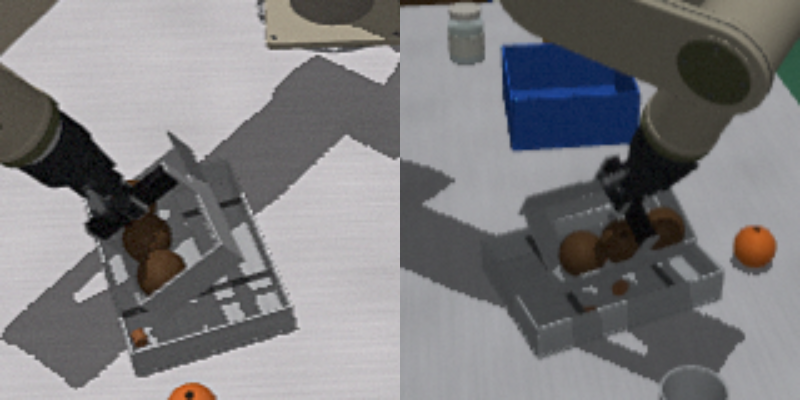

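View pics/f2.png

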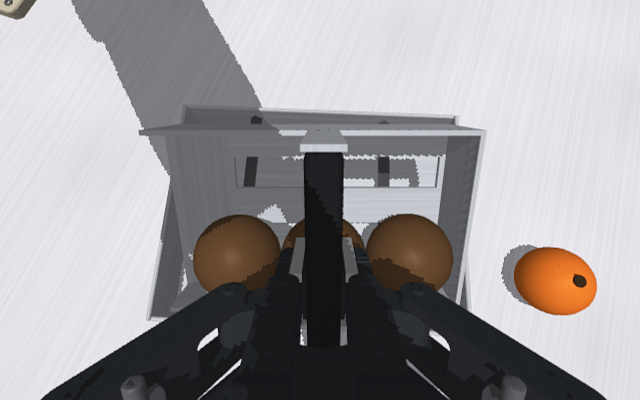

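Request:
send_rows --linear '[[-0.35,1.0,0.5],[-0.7,2.1,1.0],[-1.0,3.1,1.4],[-1.28,4.1,1.64],[-1.28,4.1,1.64],[-1.28,4.1,1.64]]' --twist '[[-0.131,-0.048,0],[-0.262,-0.096,0],[-0.394,-0.143,0],[-0.509,-0.185,0],[-0.509,-0.185,0],[-0.509,-0.185,0]]' --jaw '[255,255,255,255,255,255]'

```text
time_s: 7.9
ee_pos: [0.5576, -0.2177, 0.1702]
eef_rot: [[-0.338, 0.941, -0.005], [0.941, 0.338, 0.004], [0.006, -0.003, -1.0]]
wrist_force: [1.2, -0.7, -4.4]
finger_gap: 0.0143
```

```bash
python3 look.py g; python3 - <<'E'
from h import *
C=[cap("scene"),cap("side")]
a=cv2.resize(C[0]["frame"][165:270,205:310],(400,400),interpolation=cv2.INTER_CUBIC);b=cv2.resize(C[1]["frame"][195:300,265:370],(400,400),interpolation=cv2.INTER_CUBIC)
cv2.imwrite('pics/g3.png',np.hstack([a,b]))
E
```

```text
8.05 0.014448527779390975 [ 0.10446717  0.43585841 -4.53002488] [-4.600e-01  1.700e-01  1.558e+00  1.000e-03  1.420e+00 -8.030e-01]
```

View pics/g3.png

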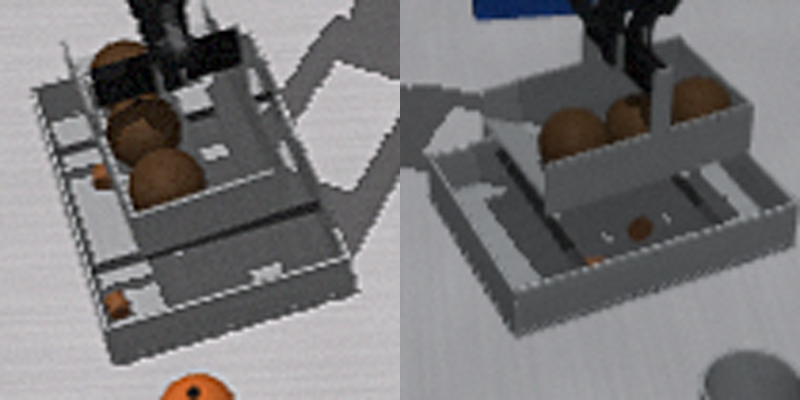

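View pics/g2.png

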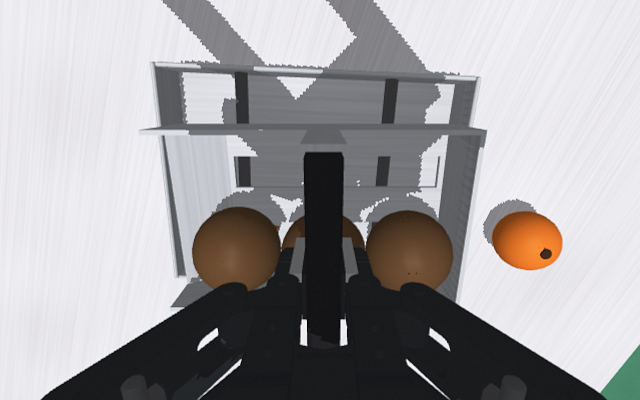

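Request:
send_rows --linear '[[0,0,2],[0,0,5],[0,0,8.5],[0,0,12],[0,0,15],[0,0,17],[0,0,18],[0,0,18]]' --twist '[[0,0,0],[0,0,0],[0,0,0],[0,0,0],[0,0,0],[0,0,0],[0,0,0],[0,0,0]]' --jaw '[255,255,255,255,255,255,255,255]'

```text
time_s: 9.15
ee_pos: [0.5578, -0.2189, 0.3499]
eef_rot: [[-0.336, 0.942, -0.005], [0.942, 0.336, 0.004], [0.005, -0.004, -1.0]]
wrist_force: [0.0, -0.0, -5.1]
finger_gap: 0.0143
```

```bash
python3 - <<'E'
from h import *
C=[cap("scene"),cap("side"),cap("wrist")]
a=cv2.resize(C[0]["frame"][100:260,170:330],(400,400),interpolation=cv2.INTER_CUBIC);b=cv2.resize(C[1]["frame"][135:295,235:395],(400,400),interpolation=cv2.INTER_CUBIC)
cv2.imwrite('pics/h3.png',np.hstack([a,b]));cv2.imwrite('pics/h2.png',C[2]["frame"])
E
```

```text
(no output)
```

View pics/h3.png

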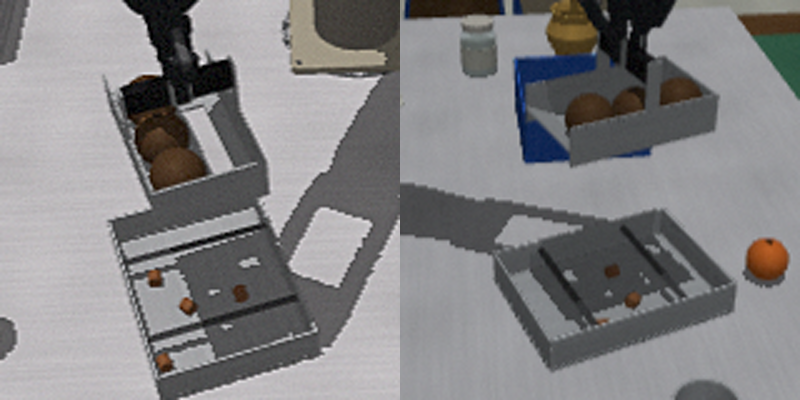

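View pics/h2.png

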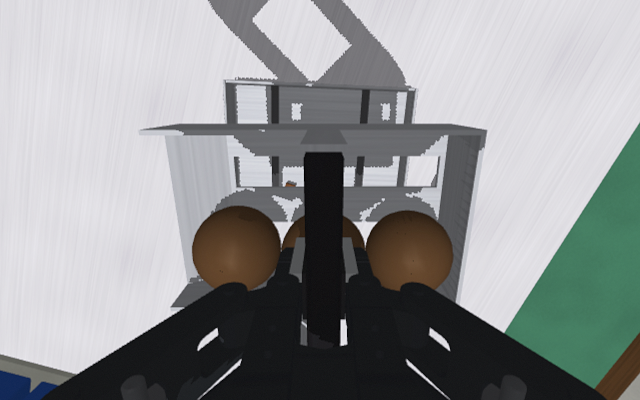

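Request:
send_rows --linear '[[0,0.5,0],[0,2,0],[0,5,0],[0,8.5,0],[0,12.5,0],[0.5,16.5,0],[1,20.5,0],[1.5,24.5,0]]' --twist '[[-0.017,0.047,0],[-0.034,0.094,0],[-0.034,0.094,0],[-0.034,0.094,0],[-0.034,0.094,0],[-0.034,0.094,0],[-0.034,0.094,0],[-0.034,0.094,0]]' --jaw '[255,255,255,255,255,255,255,255]'

```text
time_s: 10.3
ee_pos: [0.572, 0.0284, 0.347]
eef_rot: [[-0.336, 0.936, -0.104], [0.942, 0.334, -0.03], [0.007, -0.108, -0.994]]
wrist_force: [1.3, 0.4, -4.9]
finger_gap: 0.0143
```

Request:
send_rows --linear '[[0.5,4,0],[1.2,8,0],[2,12,0],[2.8,16,0],[3.5,20,0],[4,23,0],[4.2,24.6,0],[4.2,25,0]]' --twist '[[0,0,0],[0,0,0],[0,0,0],[0,0,0],[0,0,0],[0,0,0],[0,0,0],[0,0,0]]' --jaw '[255,255,255,255,255,255,255,255]'

```text
time_s: 11.3
ee_pos: [0.6137, 0.2792, 0.346]
eef_rot: [[-0.337, 0.936, -0.106], [0.942, 0.335, -0.032], [0.006, -0.11, -0.994]]
wrist_force: [-0.2, -0.3, -4.8]
finger_gap: 0.0141
```

```bash
python3 - <<'E'
from h import *
C=[cap("scene"),cap("side"),cap("wrist")]
a=cv2.resize(C[0]["frame"][60:260,300:500],(400,400));b=cv2.resize(C[1]["frame"][60:240,230:410],(400,400))
cv2.imwrite('pics/i3.png',np.hstack([a,b]));cv2.imwrite('pics/i2.png',C[2]["frame"])
s=monitor.read_state(); print(np.round(s["qpos"],3),s["ee_pos"],s["eef_rot"])
E
```

```text
[0.345 0.441 0.915 0.007 1.895 0.005] [0.61408713 0.27750607 0.34694364] [[-0.33498795  0.93639459 -0.10463383]
 [ 0.94220347  0.33361347 -0.03089783]
 [ 0.00597469 -0.10893676 -0.99403073]]
```

View pics/i3.png

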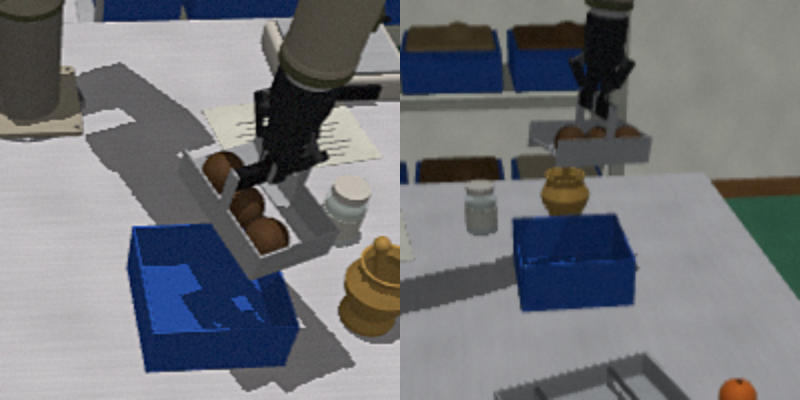

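View pics/i2.png

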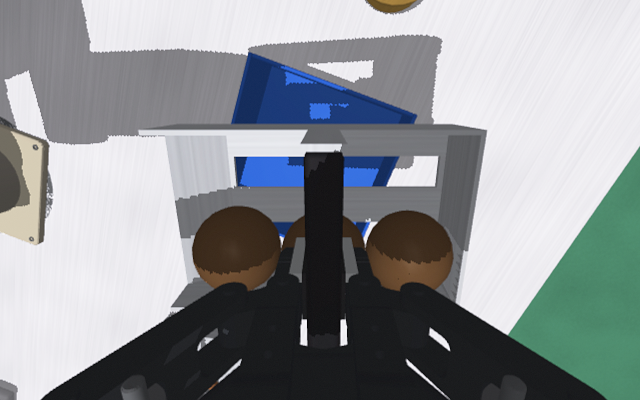

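Request:
send_rows --linear '[[0.8,0.3,-1.2],[2.2,0.8,-3.2],[3.8,1.4,-5.6],[5.2,1.9,-7.8],[5.9,2.1,-8.8],[5.9,2.1,-8.8],[5.9,2.1,-8.8],[5.9,2.1,-8.8]]' --twist '[[0,0,0],[0,0,0],[0.016,-0.046,0],[0.033,-0.092,0],[0.066,-0.184,0],[0.066,-0.184,0],[0.066,-0.184,0],[0.066,-0.184,0]]' --jaw '[255,255,255,255,255,255,255,255]'

```text
time_s: 12.45
ee_pos: [0.6742, 0.2986, 0.2609]
eef_rot: [[-0.336, 0.938, 0.081], [0.942, 0.334, 0.036], [0.006, 0.088, -0.996]]
wrist_force: [0.2, -0.1, -4.9]
finger_gap: 0.0148
```

Request:
send_rows --linear '[[0,0,0],[0,0,0],[0,0,0],[0,0,0]]' --twist '[[0,0,0],[0,0,0],[0,0,0],[0,0,0]]' --jaw '[255,255,255,255]'

```text
time_s: 12.95
ee_pos: [0.6741, 0.2986, 0.2608]
eef_rot: [[-0.336, 0.938, 0.081], [0.942, 0.334, 0.035], [0.006, 0.088, -0.996]]
wrist_force: [-1.0, 0.1, -5.2]
finger_gap: 0.0143
```

```bash
cat > look2.py <<'E'
from h import *
import sys
t=sys.argv[1]
C=[cap("scene"),cap("side"),cap("wrist")]
a=cv2.resize(C[0]["frame"][90:270,320:500],(400,400));b=cv2.resize(C[1]["frame"][80:230,240:390],(400,400))
cv2.imwrite(f'pics/{t}.png',np.vstack([np.hstack([a,b]),np.zeros((1,800,3),np.uint8)]))
cv2.imwrite(f'pics/{t}w.png',C[2]["frame"])
s=monitor.read_state(); print(s["time_s"],np.round(s["qpos"],3),np.round(s["ee_pos"],4),np.round(s["eef_rot"],3).tolist(),s["finger_gap"])
E
python3 look2.py j
```

```text
13.1 [0.344 0.411 1.107 0.006 1.536 0.002] [0.6741 0.2986 0.2608] [[-0.336, 0.938, 0.081], [0.942, 0.334, 0.035], [0.006, 0.088, -0.996]] 0.01455888466534676
```

View pics/j.png

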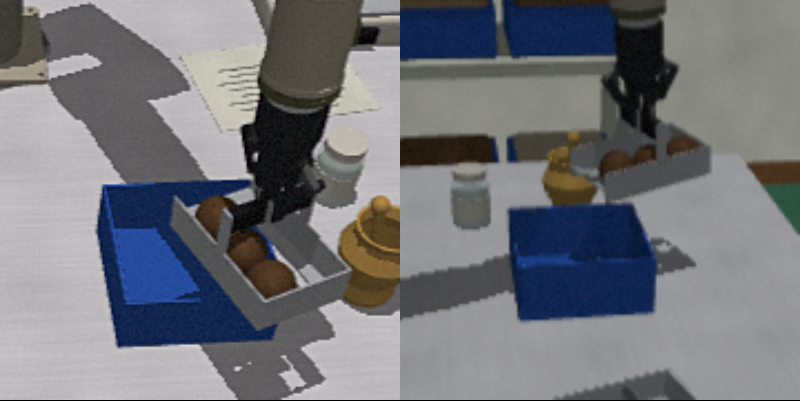

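View pics/jw.png

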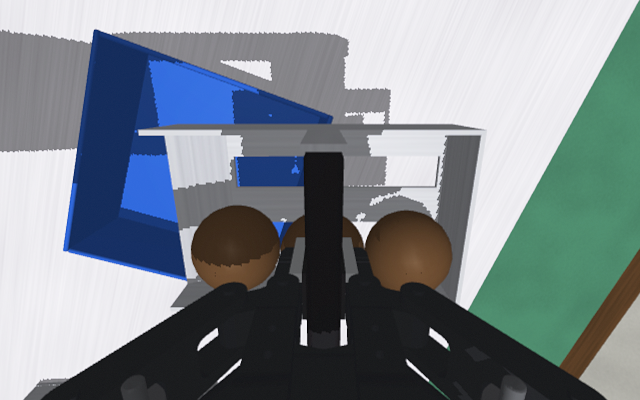

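Request:
send_rows --linear '[[0,0,-0.7],[0,0.1,-1.4],[-0.1,0,-1.8],[-0.2,0,-2.2],[-0.6,-0.1,-2.3],[-1.0,-0.25,-2.3],[-1.7,-0.5,-2.0],[-2.4,-0.8,-1.5]]' --twist '[[0.0235,-0.066,0],[0.047,-0.132,0],[0.0705,-0.197,0],[0.094,-0.263,0],[0.1175,-0.329,0],[0.141,-0.395,0],[0.164,-0.46,0],[0.188,-0.526,0]]' --jaw '[255,255,255,255,255,255,255,255]'

```text
time_s: 14.1
ee_pos: [0.6492, 0.2903, 0.2454]
eef_rot: [[-0.339, 0.752, 0.566], [0.941, 0.267, 0.209], [0.006, 0.603, -0.798]]
wrist_force: [-0.2, -0.1, -4.8]
finger_gap: 0.0147
```

```bash
python3 look2.py k
```

```text
14.25 [ 3.460e-01 -1.280e-01  1.857e+00  7.000e-03  7.690e-01 -1.000e-03] [0.6487 0.2902 0.2448] [[-0.339, 0.753, 0.563], [0.941, 0.268, 0.208], [0.006, 0.601, -0.8]] 0.01437453998469067
```

View pics/k.png

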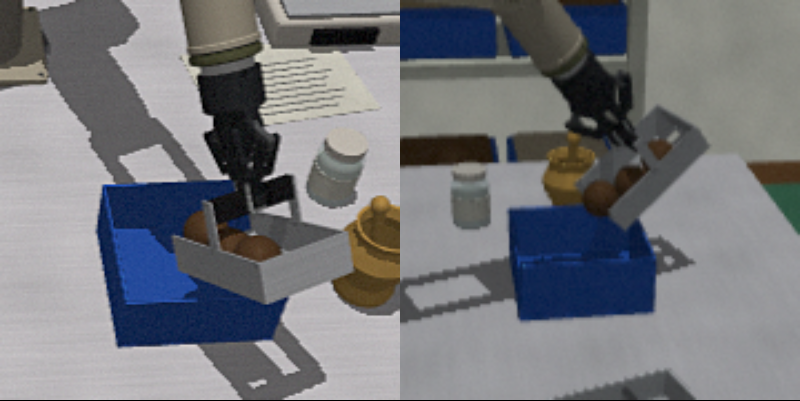

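Request:
send_rows --linear '[[0,0,0],[0,0,0],[0,0,0],[0,0,0],[0,0,0],[0,0,0]]' --twist '[[0,0,0],[0,0,0],[0,0,0],[0,0,0],[0,0,0],[0,0,0]]' --jaw '[255,255,255,255,255,255]'

```text
time_s: 15.0
ee_pos: [0.6487, 0.2902, 0.2448]
eef_rot: [[-0.339, 0.753, 0.563], [0.941, 0.268, 0.208], [0.006, 0.6, -0.8]]
wrist_force: [0.3, -0.9, -4.2]
finger_gap: 0.0142
```

Request:
send_rows --linear '[[-0.5,-0.2,0.2],[-1.1,-0.35,0.4],[-1.7,-0.5,0.6],[-2.2,-0.7,0.8],[-2.2,-0.7,0.8],[-2.2,-0.7,0.8],[-2.2,-0.7,0.8],[-2.2,-0.7,0.8]]' --twist '[[0.018,-0.049,0],[0.035,-0.099,0],[0.053,-0.148,0],[0.0705,-0.197,0],[0.0705,-0.197,0],[0.0705,-0.197,0],[0.0705,-0.197,0],[0.0705,-0.197,0]]' --jaw '[255,255,255,255,255,255,255,255]'

```text
time_s: 16.0
ee_pos: [0.6271, 0.2833, 0.2531]
eef_rot: [[-0.34, 0.62, 0.707], [0.94, 0.22, 0.26], [0.005, 0.753, -0.658]]
wrist_force: [-0.2, 0.0, -4.6]
finger_gap: 0.0143
```

```bash
python3 look2.py l
```

```text
16.15 [ 3.490e-01 -3.240e-01  2.104e+00  5.000e-03  5.080e-01  1.000e-03] [0.6268 0.2832 0.2528] [[-0.34, 0.62, 0.707], [0.94, 0.22, 0.26], [0.005, 0.753, -0.658]] 0.014594912802652842
```

View pics/l.png

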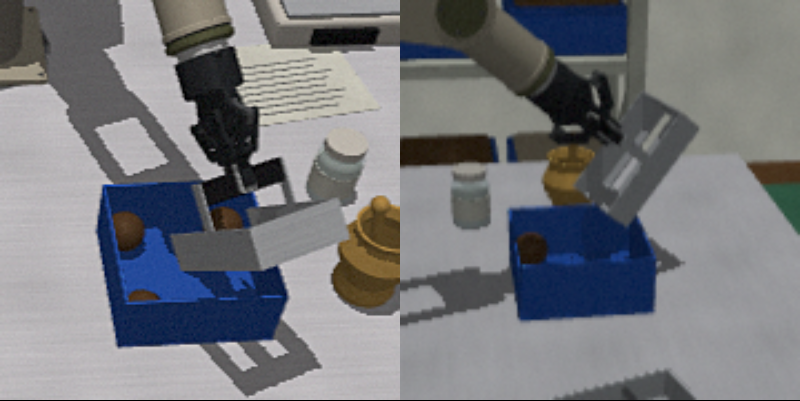

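View pics/lw.png

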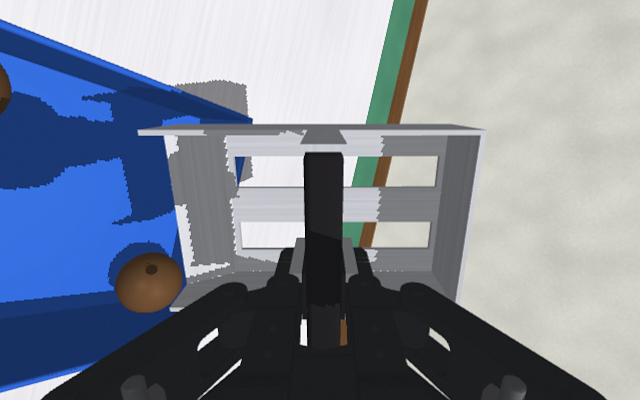

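Request:
send_rows --linear '[[-0.1,0,1],[-0.3,-0.1,2.5],[-0.6,-0.2,4],[-0.9,-0.25,5.5],[-1.1,-0.3,7],[-1.3,-0.4,8.5],[-1.6,-0.5,10],[-1.7,-0.5,10.7]]' --twist '[[-0.037,0.1,0],[-0.073,0.2,0],[-0.11,0.3,0],[-0.147,0.4,0],[-0.184,0.5,0],[-0.22,0.6,0],[-0.257,0.7,0],[-0.294,0.8,0]]' --jaw '[255,255,255,255,255,255,255,255]'

```text
time_s: 17.15
ee_pos: [0.6108, 0.2786, 0.362]
eef_rot: [[-0.338, 0.941, 0.002], [0.941, 0.338, 0.0], [-0.0, 0.002, -1.0]]
wrist_force: [0.3, -0.7, -3.2]
finger_gap: 0.0139
```

Request:
send_rows --linear '[[-0.2,-1,0],[-0.6,-4,0],[-1.2,-9,0],[-1.8,-14,0],[-2.4,-19,0],[-3.0,-24,0],[-3.6,-29,0],[-4.2,-34,0]]' --twist '[[0,0,0],[0,0,0],[0,0,0],[0,0,0],[0,0,0],[0,0,0],[0,0,0],[0,0,0]]' --jaw '[255,255,255,255,255,255,255,255]'

```text
time_s: 18.15
ee_pos: [0.5682, -0.0634, 0.3627]
eef_rot: [[-0.338, 0.941, 0.007], [0.941, 0.338, -0.001], [-0.003, 0.006, -1.0]]
wrist_force: [0.4, 0.1, -3.3]
finger_gap: 0.0145
```

Request:
send_rows --linear '[[-0.3,-4,0],[-0.6,-8.5,0],[-0.9,-12.5,-2],[-1,-15,-5],[-1,-15.4,-8],[-1,-15.4,-11],[-1,-15.4,-12],[-1,-15.4,-12]]' --twist '[[0,0,0.006],[0,0,0.006],[0,0,0.006],[0,0,0.006],[0,0,0.006],[0,0,0.006],[0,0,0.006],[0,0,0.006]]' --jaw '[255,255,255,255,255,255,255,255]'

```text
time_s: 19.15
ee_pos: [0.5578, -0.2174, 0.2429]
eef_rot: [[-0.344, 0.939, 0.008], [0.939, 0.344, -0.001], [-0.004, 0.007, -1.0]]
wrist_force: [-1.1, -0.3, -3.7]
finger_gap: 0.0142
```

```bash
python3 look.py m; python3 - <<'E'
from h import *
s=monitor.read_state();R0=np.array([[-0.344,.939,.0015],[.939,.344,-.001],[-.002,.001,-1]])
from scipy.spatial.transform import Rotation as R
print(s["ee_pos"],np.array([.5583,-.2175,.1217])-s["ee_pos"], R.from_matrix(R0@np.array(s["eef_rot"]).T).as_rotvec())
E
```

```text
19.3 0.014427765855888649 [-0.58540002 -0.20524218 -4.53174847] [-0.458  0.115  1.481  0.002  1.536 -0.809]
[ 0.55906426 -0.21769813  0.24489526] [-0.00076426  0.00019813 -0.12319526] [1.22471387e-03 8.55876908e-03 4.37393835e-05]
```

View pics/m1.png

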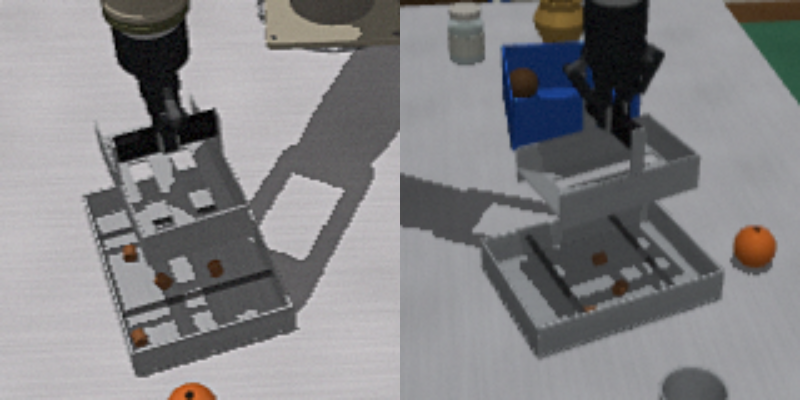

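View pics/m2.png

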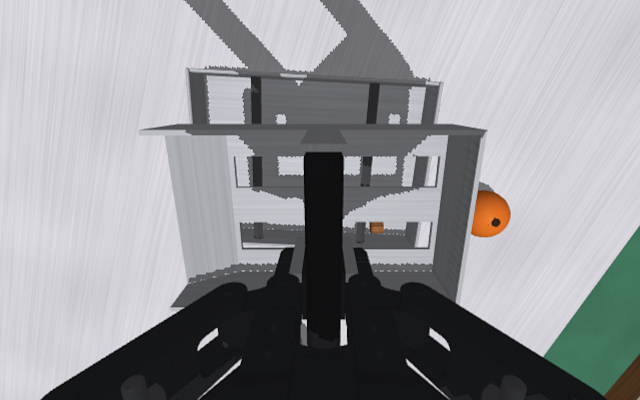

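Request:
send_rows --linear '[[0,0,-3],[0,0,-6],[-0.05,0,-9],[-0.05,0,-10.5],[-0.05,0,-11.3],[-0.05,0,-11.8],[-0.05,0,-12.2],[-0.05,0,-12.2]]' --twist '[[0,0.004,0],[0.001,0.0085,0],[0.001,0.0085,0],[0.001,0.0085,0],[0.001,0.0085,0],[0.001,0.0085,0],[0.001,0.0085,0],[0.001,0.0085,0]]' --jaw '[255,255,255,255,255,255,255,255]'

```text
time_s: 20.3
ee_pos: [0.5587, -0.2178, 0.1233]
eef_rot: [[-0.344, 0.939, 0.002], [0.939, 0.344, -0.002], [-0.002, 0.001, -1.0]]
wrist_force: [0.6, -0.0, -4.6]
finger_gap: 0.0144
```

```bash
python3 look.py n
```

```text
20.45 0.014395075447511984 [ 0.29564287 -0.27275511 -4.70448809] [-4.570e-01  2.010e-01  1.610e+00 -1.000e-03  1.328e+00 -8.080e-01]
```

View pics/n1.png

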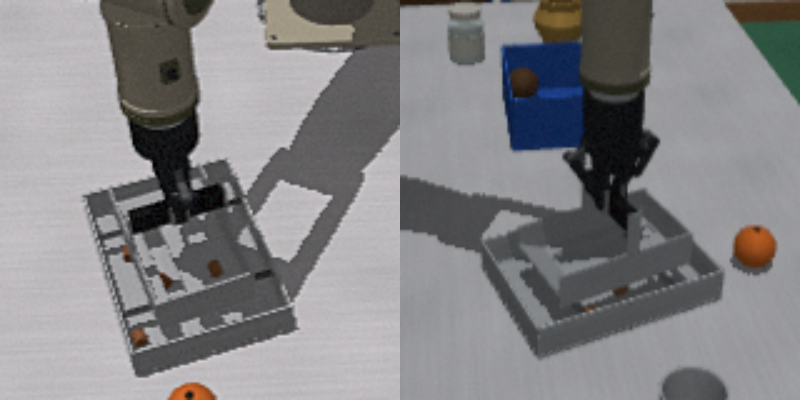

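Request:
send_rows --linear '[[0,0,-0.1],[0,0,-0.15],[0,0,-0.15]]' --twist '[[0,0,0],[0,0,0],[0,0,0]]' --jaw '[255,255,255]'

```text
time_s: 20.82
ee_pos: [0.559, -0.218, 0.1221]
eef_rot: [[-0.344, 0.939, 0.003], [0.939, 0.344, -0.002], [-0.003, 0.002, -1.0]]
wrist_force: [0.1, -0.8, -4.2]
finger_gap: 0.0142
```

Request:
send_rows --linear '[[0,0,-0.1],[0,0,-0.15],[0,0,-0.15]]' --twist '[[0,0,0],[0,0,0],[0,0,0]]' --jaw '[255,255,255]'

```text
time_s: 21.2
ee_pos: [0.5591, -0.2182, 0.1218]
eef_rot: [[-0.344, 0.939, 0.003], [0.939, 0.344, -0.003], [-0.003, 0.002, -1.0]]
wrist_force: [-4.3, 0.7, 5.6]
finger_gap: 0.0147
```

Request:
send_rows --linear '[[0,0,0.05],[0,0,0.05],[0,0,0.05],[0,0,0.05],[0,0,0.05],[0,0,0.05]]' --twist '[[0,0,0],[0,0,0],[0,0,0],[0,0,0],[0,0,0],[0,0,0]]' --jaw '[255,200,150,80,0,0]'

```text
time_s: 21.95
ee_pos: [0.5591, -0.2182, 0.1223]
eef_rot: [[-0.344, 0.939, 0.003], [0.939, 0.344, -0.003], [-0.003, 0.002, -1.0]]
wrist_force: [-0.3, 0.3, -0.1]
finger_gap: 0.085
```

Request:
send_rows --linear '[[0,0,1],[0,0,3],[0,0,6],[0,0,9],[0,0,12],[0,0,15],[0,0,15],[0,0,15]]' --twist '[[0,0,0],[0,0,0],[0,0,0],[0,0,0],[0,0,0],[0,0,0],[0,0,0],[0,0,0]]' --jaw '[0,0,0,0,0,0,0,0]'

```text
time_s: 22.95
ee_pos: [0.5591, -0.2182, 0.2727]
eef_rot: [[-0.344, 0.939, 0.004], [0.939, 0.344, -0.003], [-0.004, 0.003, -1.0]]
wrist_force: [-0.6, 0.2, -0.3]
finger_gap: 0.0854
```

```bash
python3 look.py o; python3 - <<'E'
from h import *
c=cap("scene","o_full")
c=cap("side","o_side")
E
```

```text
23.1 0.0852874464367927 [-0.35390875  0.31368592  0.10378499] [-4.570e-01  1.140e-01  1.434e+00 -1.000e-03  1.592e+00 -8.080e-01]
```

View pics/o1.png

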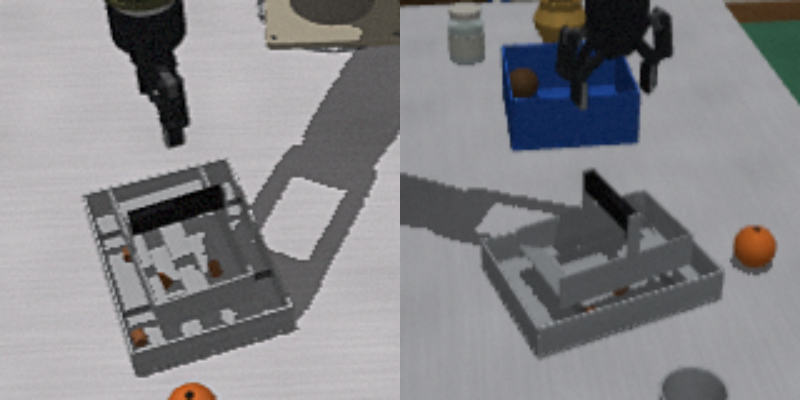

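View pics/o2.png

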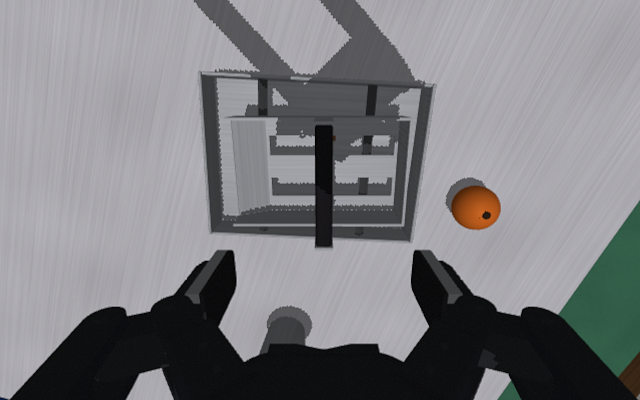

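View pics/o_full.png

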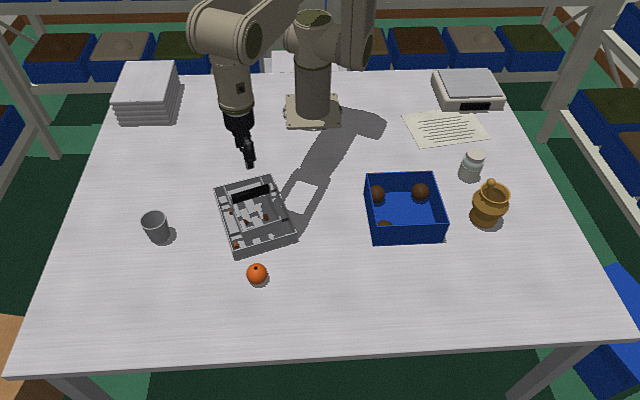

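```bash
python3 -c "
from bench import manip
print(manip.hand_in())"
```

```text
the job is handed in; nothing more can be done
None
```

The job is done and handed in at about 23 s of the 64 s limit; the hand-in reported no verdict.

- **Stubs:** I lifted the sieve about 5 cm over the pan and rocked it roughly 31° to each side. All four stubs were seen lying in the pan, with the three fruits still in the sieve.
- **Fruits:** I carried the sieve to the bin and tipped it front end down to about 49°. All three fruits are in the bin, at about (377,193), (420,191) and (383,224) in the last scene picture.
- **Sieve:** I lowered the empty sieve back to where I had gripped it until it touched the bars, then let go and raised the open gripper clear. In the last pictures it looks level and seated as at the start, but I judged that by eye and did not measure it.
- **Bystanders:** The mortar, jar, cup and orange look-alike look unmoved in the last scene picture.

My last view showed only parts of the stubs through the sieve's slots. The clear count of four was made just before the sieve went back. No check failed or disagreed.

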